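Load the label roll onto the dispenser spindle

ROBOT

A 7-joint arm with a two-finger parallel gripper is mounted at the origin on the work surface. World frame = base frame: x ahead of the robot, y to its left, z up, the work surface at z = 0. Lengths are in m, angles in degrees, forces in N, time in s.
With the tool pointing down it reaches from about 0.4 to 0.925 m from the base axis. Payload 4.1 kg.
Tool frame: the origin (TCP) lies between the finger pads; the fingertips stand 25 mm ahead of it and the grasp point (between the pads) lies 6 mm ahead of it; z points along the fingers, y is the direction in which the jaws open and shut (so a half turn about z gives the same grasp; the last joint's range is limited). The gripper opens to 85 mm and grips with 20 to 120 N. Pads are 22 mm wide; open, the fingers measure 114 mm over their backs; the gripper's body (76 mm by 85 mm) begins 54 mm behind the grasp point. The pads swing forward as they close: fully open they stand 13 mm farther back than shut.
Start: joints at [60.504, 22.827, 2.584, 88.041, -1.071, 69.15, -2.905], TCP at [0.263, -0.595, 0.256] pointing down, gripper open.
Joint ranges: [-161.44, 161.44], [-28.35, 127.94], [-78.24, 83.42], [0, 140.83], [-78.03, 258.03], [13.02, 114.36], [-168.23, 168.23]. Speed limits (degrees/s): [147.25, 147.25, 180, 180, 180, 180, 180].

INTERFACE

Orientations are given as [roll, pitch, yaw] about the fixed x, y, z axes, in that order (R = Rz(yaw) Ry(pitch) Rx(roll)).
In Python, from plant import ctrl, cams, spotter gives the robot as it stands.
- The arm moves only by the tool carry_out, never from a script. Its argument "moves" is a list of rows, each a list of 3 entries, a list of its own where there are three numbers: the turn, a rotation vector about the tool's x, y, z in rad, then the shift along the tool's x, y, z in mm, then the opening, from 0 (shut) to 1 (fully open). A call has 1 to 12 rows; each row shifts and turns the commanded pose from where the row before left it, along the tool's axes as they then stand; what a row does not reach is not made up. A row lasts 1/10 s, in which the tool goes at most 50 mm and 8.59 degrees, less where a joint would pass 70% of its speed; a pose out of reach is approached as far as the arm can. A call is refused whole if a number of a shift passes 50 or a number of a turn 0.15, either way. A call with a gripper value outside its range is refused whole. The fingers move at their own pace and stop on an object; "newtons" is the grip in N (left out, the last holds). Time passes only in rows, so rows that do not move let the fingers close. It gives the time, the measured TCP pose, the force and the opening at its end, in the units of the state.
- ctrl.get_obs(): the state, without advancing time (a new reading comes with each control period).
- cams.get_image(name): name is "scene" or "top" or "wrist"; returns a dict with "pixels" (384x512x3 uint8, blue, green, red), "fovy" (degrees; the focal length in pixels is half the picture's height over the tangent of half this angle, whatever the lens; pixels are square), "cx", "cy" (the principal point, pixels), "distortion" ([k1, k2, p1, p2, k3] as OpenCV has them; the pictures are not rectified), "T" (4x4, takes a point from camera to world coordinates). Camera axes: x right, y down, z forward; pixel columns grow to the right and rows downward; lengths in m; the calibration is good to about 2 mm. A picture is of the moment at which its call begins. There is no depth.
- ctrl.job_done(): hands the job in, once; it reports no verdict.
Trained networks look in the newest picture that a camera, given by its name, has taken for a name from the list of things; names that differ only in an ending like _2 or _b are one class to them, and where a whole thing is asked for, a point or a joint stands for the part that bears it (a point fixed in the world has none). Each returns a list of dicts, best first, with "p" (0 to 1); they miss things now and then, are a little off and sometimes report something else, mostly with a low value. They report only what shows in the picture. A call takes as long as a camera call. They do not tell look-alikes from the thing itself.
- spotter.search_frame(camera, thing): "point" ([x, y, z] in m, in world coordinates, good to about 4 mm: the middle of the surface that is visible of it).
- spotter.spot_point(camera, thing): "point" ([x, y, z] in m, in world coordinates, good to about 4 mm: a listed point, or the origin of a listed thing).
The state is a dict: "clock": time; "joints": joint angles; "qd": joint speeds; "effort": joint torques, N m; "position": TCP position; "tool_rot": TCP orientation; "force": force on the tool from outside, world axes, zero at the start; "torque": the same for the moment, N m; "finger_gap": finger opening in m.
Only numpy, scipy, OpenCV 4.12 (cv2) and the standard library are available. Lean on these libraries where they do the work, as an engineer would, in place of code of your own. Each camera call takes 0.05 s, during which the arm holds its last target. There are 200 camera calls.

TASK

The date-label dispenser is empty: take the tall label roll with the neck off its slanted stock peg and put it, slotted foot down, on the dispenser's upright spindle. The spindle has a drive bar at its foot, so turn the roll until its slots drop over the bar and it sits fully home and upright on the turntable; lower it, do not let it drop down the spindle. Leave the spare roll, the beaker and the bottle as they are.

Things in the scene. Friction and masses are not known exactly. Their poses are not given: they have to be found in the camera images.
- roll: Label roll to load, 72 mm tall. From the origin (middle of its underside) up its z axis (the bore): slotted grey foot 42 mm square, 0-8 mm; flange 66 mm across, 8-11; white paper 62 mm across, 11-46; bare grey neck, 46-72. Bore 17 mm, right through. 0.14 kg. Starts on a stand peg, z leaning 26 degrees from vertical to the stand's -x side. None while held.
- neck (a point): Middle of the roll's neck, the place to grip: 30 mm across, 26 mm long, 59 mm along z from the roll's origin. Axes as the roll's. Two slots 9 mm wide and 8 mm deep cross at right angles under the roll's foot, along its x and y axes, open at the sides. None while held.
- stand: Fixed steel stock stand, 90 x 200 mm. Origin: middle of its underside; z up. Its plate is raked 26 degrees, facing up and to the stand's -x side: 65 mm high at -x, 85 mm in the middle, 105 mm at +x. Two pegs, 14 mm thick, 22 mm long, stand square to the plate at x = 0, y = +50 and -50 mm; the two rolls sit on them, either on either.
- dispenser: Fixed white housing, 150 (x) x 120 (y) x 50 mm high. Origin: middle of its underside; z up. In the middle of its top lies a dark turntable, 72 mm across, 6 mm thick, stiff to turn (0.5 N m), with the steel spindle and its drive bar.
- seat (a point): On the spindle's axis at the turntable's top (56 mm above the table), where the middle of the roll's underside belongs. z up. The spindle is 14 mm thick to 66 mm above this and tapers to 6 mm at its tip, 78 mm above. Across its foot, lying on the turntable, is a drive bar 32 mm long, 5 wide, 7 high; it may point any way, not reported.
- spare: The spare roll, to be left on its peg: 30 mm tall, flange 66 mm and paper 62 mm across, no neck, no slots, 17 mm bore. Origin: middle of its underside; z along its bore.
- beaker: Steel beaker, 72 mm across, 75 mm tall, standing. Origin: middle of its underside; z up.
- sprayer: White bottle with a grey cap, 72 mm across, 140 mm tall, standing. Origin: middle of its underside; z up.
There are look-alikes about, which are no part of the job. What is shaped like the roll but yellow is not meant.

How it is judged (in metres and radians):
At the end, for the whole second after the job is handed in: The roll is on the spindle, foot down, its underside's middle within 4 mm of the spindle's axis and within 3 mm of the turntable's top (slots over the drive bar), upright within 4 degrees and at rest (horizontal distance between roll and seat below 0.004 m and z of roll in the frame of seat between -0.003 and 0.003 m and angle between the z axis of roll and the z axis of seat, either way round below 0.07 rad and angle between roll's own z axis and vertical below 0.07 rad and linear speed of roll below 0.02 m/s); the robot touches nothing.
It fails at once if the roll drops down the spindle (faster than 0.7 m/s while on it) (horizontal distance between roll and seat below 0.01 m and z of roll in the frame of seat below 0.075 m and linear speed of roll above 0.7 m/s).
It fails at once if the spare roll is moved more than 20 mm (distance of spare from where it was at the start of the episode above 0.02 m).
It fails at once if the beaker is moved more than 30 mm or tipped (distance of beaker from where it was at the start of the episode above 0.03 m or angle between beaker's own z axis and vertical above 0.4 rad).
It fails at once if the bottle is moved more than 30 mm or tipped (distance of sprayer from where it was at the start of the episode above 0.03 m or angle between sprayer's own z axis and vertical above 0.4 rad).
It also fails if it takes over 54 s, if anything falls off the work surface, if the arm or the gripper's body presses on something with over 40 N, if the wrist force passes 120 N, or if a joint passes its speed limit or range.

## Working session

There is one attempt and no reset: what is moved stays moved. The work goes in short steps, Python scripts to look and compute and a tool call to move; the robot and the scene stay as the last step left them, time stands still between calls to the robot, and variables do not carry over. Pictures are saved under pics/ and viewed, about 8 in all and at most 12, crops included, and the job is handed in when it is done.

Besides the shell and the picture viewer there is one more tool, called after "Call:" as name([rows], argument=value, ...), one row to a line, values as JSON. carry_out: Moves the arm, as the interface text tells. Its arguments: {"type":"object","properties":{"moves":{"type":"array","items":{"type":"array"}},"newtons":{"type":"number"}},"required":["moves"]}

```bash
mkdir -p pics; ls
python3 - <<'E'
from plant import ctrl,cams,spotter
import cv2,numpy as np
print(ctrl.get_obs())
for c in("scene","top"):
    im=cams.get_image(c); cv2.imwrite(f"pics/{c}0.png",im["pixels"]); print(c,im["fovy"],im["cx"],im["cy"],im["distortion"],np.round(im["T"],4).tolist())
    for t in("roll","neck","stand","dispenser","seat","spare","beaker","sprayer"):
        print(t,[(np.round(d["point"],3).tolist(),round(d["p"],2)) for d in spotter.spot_point(c,t)])
print(ctrl.get_obs()["clock"])
E
```

```text
pics
{'clock': 0.0, 'joints': array([60.50256211, 22.86941136,  2.57962202, 88.11493194, -1.06995485,
       69.15076869, -2.90303759]), 'qd': array([ 0.05282401, -0.05518572,  0.05227319,  0.09236253,  0.0298601 ,
        0.01189144,  0.08099044]), 'effort': array([-2.62019603e-04, -4.75124145e+01,  1.36451762e+00, -2.54221809e+01,
        1.16858442e-02,  9.49750654e-03, -4.26900883e-06]), 'position': array([ 0.26234592, -0.59405374,  0.25528562]), 'tool_rot': array([-1.79889339e+02,  8.70448804e-03,  2.38345349e+01]), 'force': array([ 0.2805171 , -0.73312441, -0.11739153]), 'torque': array([0.03426769, 0.01709883, 0.06659555]), 'finger_gap': 0.08543697182269822}
scene 45.33248073286049 258.6369675023462 195.38328260390057 [-0.1762264  0.         0.         0.         0.       ] [[0.8052, 0.4387, -0.3989, 1.0471], [0.5929, -0.5918, 0.5461, -0.5876], [0.0035, -0.6763, -0.7367, 0.9248], [0.0, 0.0, 0.0, 1.0]]
roll [([0.494, -0.288, 0.035], 0.9), ([0.638, -0.19, 0.086], 0.59), ([0.74, -0.212, 0.033], 0.58)]
neck [([0.642, -0.292, 0.088], 0.66), ([0.611, -0.194, 0.133], 0.61), ([0.802, 
[... 278 characters left out ...]
0.0], 0.7)]
top 49.050464434942214 261.66025355946834 186.9207080978655 [0.01213153 0.         0.         0.         0.        ] [[0.0673, -0.9728, 0.2216, 0.3721], [-0.9977, -0.0646, 0.0196, 0.006], [-0.0048, -0.2224, -0.9749, 1.0837], [0.0, 0.0, 0.0, 1.0]]
roll [([0.743, -0.211, 0.032], 0.92), ([0.639, -0.192, 0.087], 0.9), ([0.493, -0.282, 0.033], 0.55)]
neck [([0.526, -0.243, 0.03], 0.81), ([0.802, -0.204, 0.028], 0.68), ([0.614, -0.194, 0.138], 0.64)]
stand [([0.635, -0.24, 0.002], 0.87)]
dispenser [([0.579, 0.227, -0.0], 0.67)]
seat [([0.582, 0.225, 0.056], 0.94)]
spare [([0.644, -0.295, 0.087], 0.66)]
beaker [([0.664, -0.006, -0.006], 0.62)]
sprayer [([0.445, -0.039, -0.0], 0.62)]
0.9
```

View images.

View pics/scene0.png

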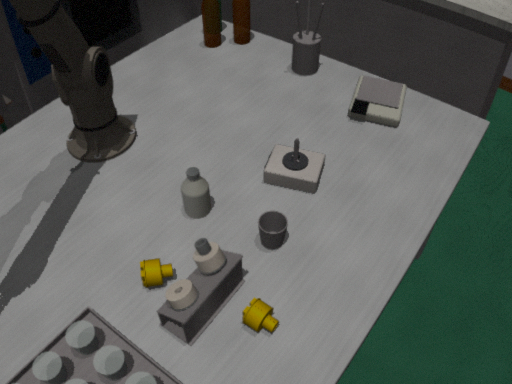

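View pics/top0.png

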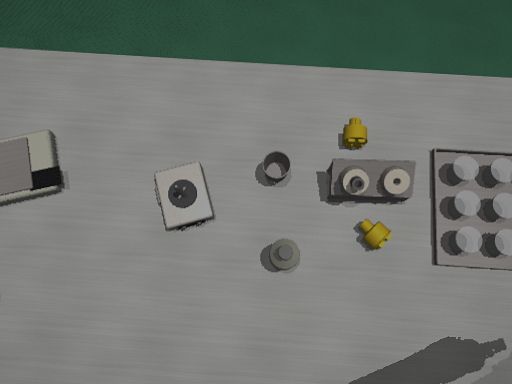

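The white roll with the neck is on the stand's +y peg (scene px 208,257; top px 355,183). The yellow ones on the table are the look-alikes. The seat is at about (0.579, 0.224). Next I'll go to a pre-grasp pose along the peg axis.

```bash
cat > h.py <<'E'
from plant import ctrl,cams,spotter
import cv2,numpy as np
from scipy.spatial.transform import Rotation as Ro
from scipy.linalg import logm,expm
def pose():
    o=ctrl.get_obs();T=np.eye(4);T[:3,:3]=Ro.from_euler('xyz',o["tool_rot"],degrees=True).as_matrix();T[:3,3]=o["position"];return T
def tgt(p,z,y):
    z=np.array(z,float);z/=np.linalg.norm(z);x=np.cross(y,z);x/=np.linalg.norm(x)
    T=np.eye(4);T[:3,:3]=np.c_[x,np.cross(z,x),z];T[:3,3]=p;return T
def row(target,N,cur=None):
    cur=pose() if cur is None else cur
    S=np.real(expm(logm(np.linalg.inv(cur)@target)/N))
    print(N,"rows of turn",np.round(Ro.from_matrix(S[:3,:3]).as_rotvec(),4).tolist(),"shift",np.round(S[:3,3]*1e3,2).tolist())
def grasp(o,psi,d,tilt=26):
    c,s=np.cos(np.radians(psi)),np.sin(np.radians(psi));a=np.radians(tilt)
    zr=np.array([-np.sin(a)*c,-np.sin(a)*s,np.cos(a)])
    return tgt(np.array(o)+d*zr,-zr,[s,-c,0])
def proj(im,P):
    P=np.atleast_2d(P);h=im["pixels"].shape[0];f=h/2/np.tan(np.radians(im["fovy"])/2)
    K=np.array([[f,0,im["cx"]],[0,f,im["cy"]],[0,0,1]]);E=np.linalg.inv(im["T"])
    return cv2.projectPoints(P.astype(float),cv2.Rodrigues(E[:3,:3])[0],E[:3,3],K,np.array(im["distortion"]))[0][:,0]
def ray(im,uv):
    h=im["pixels"].shape[0];f=h/2/np.tan(np.radians(im["fovy"])/2)
    K=np.array([[f,0,im["cx"]],[0,f,im["cy"]],[0,0,1]])
    n=cv2.undistortPoints(np.array(uv,float).reshape(-1,1,2),K,np.array(im["distortion"]))[:,0]
    d=np.c_[n,np.ones(len(n))]@im["T"][:3,:3].T; return im["T"][:3,3],d
def onz(im,uv,z):
    c,d=ray(im,uv); return c+d*((z-c[2])/d[:,2])[:,None]
E
python3 - <<'E'
from h import *
row(grasp([.6385,-.191,.0865],2.8,.22),12)
E
```

```text
12 rows of turn [-0.0069, 0.0374, 0.0301] shift [31.06, -26.59, 3.78]
```

Call:
carry_out([
  [[-0.0069,0.0374,0.0301],[31.06,-26.59,3.78],1],
  [[-0.0069,0.0374,0.0301],[31.06,-26.59,3.78],1],
  [[-0.0069,0.0374,0.0301],[31.06,-26.59,3.78],1],
  [[-0.0069,0.0374,0.0301],[31.06,-26.59,3.78],1],
  [[-0.0069,0.0374,0.0301],[31.06,-26.59,3.78],1],
  [[-0.0069,0.0374,0.0301],[31.06,-26.59,3.78],1],
  [[-0.0069,0.0374,0.0301],[31.06,-26.59,3.78],1],
  [[-0.0069,0.0374,0.0301],[31.06,-26.59,3.78],1],
  [[-0.0069,0.0374,0.0301],[31.06,-26.59,3.78],1],
  [[-0.0069,0.0374,0.0301],[31.06,-26.59,3.78],1],
  [[-0.0069,0.0374,0.0301],[31.06,-26.59,3.78],1],
  [[-0.0069,0.0374,0.0301],[31.06,-26.59,3.78],1],
])

```text
clock: 2.1
position: [0.5429, -0.1944, 0.2847]
tool_rot: [-180.0, -26.1, 2.7]
force: [0.1, -0.1, 0.0]
finger_gap: 0.0853
```

Call:
carry_out([
  [[0,0,0],[0,0,0],1],
  [[0,0,0],[0,0,0],1],
])

```text
clock: 2.3
position: [0.5425, -0.1949, 0.2845]
tool_rot: [180.0, -26.0, 2.9]
force: [-0.5, -1.0, 0.1]
finger_gap: 0.085
```

Run:
```python
from h import *
o=ctrl.get_obs();print(o["clock"],o["position"],o["tool_rot"],o["joints"].round(1))
im=cams.get_image("wrist"); cv2.imwrite("pics/w1.png",im["pixels"]); print(im["fovy"],im["cx"],im["cy"],im["T"].round(3).tolist())
for t in("roll","neck","spare","stand"):
    for f in (spotter.spot_point,):
        print(t,[(np.round(d["point"],4).tolist(),round(d["p"],2)) for d in f("wrist",t)])
O=np.array([.6385,-.191,.0865]);z=grasp(O,2.8,0)[:3,2]*-1
print(proj(im,[O+d*z for d in(0,.046,.059,.072)]).round(1).tolist())
```

```text
2.3 [ 0.54247212 -0.19486591  0.28454075] [179.9885515  -26.00326494   2.92617291] [ 35.2   3.  -14.7 113.5 -14.5  40.4 -57.2]
64.13821662675635 253.30315520599348 195.96110438397696 [[0.052, -0.986, 0.159, 0.557], [-0.999, -0.051, 0.009, -0.193], [-0.001, -0.159, -0.987, 0.421], [0.0, 0.0, 0.0, 1.0]]
roll [([0.6369, -0.1937, 0.0849], 0.7), ([0.7457, -0.2032, 0.0337], 0.58), ([0.4906, -0.2866, 0.0322], 0.58)]
neck [([0.8026, -0.2052, 0.0277], 0.78), ([0.5348, -0.2375, 0.0304], 0.67), ([0.642, -0.2898, 0.0882], 0.62), ([0.6128, -0.1968, 0.135], 0.61)]
spare [([0.6392, -0.292, 0.0815], 0.69)]
stand [([0.6368, -0.2424, -0.0031], 0.79)]
[[255.5, 171.6], [255.7, 181.7], [255.8, 185.1], [255.9, 188.8]]
```

View pics/w1.png

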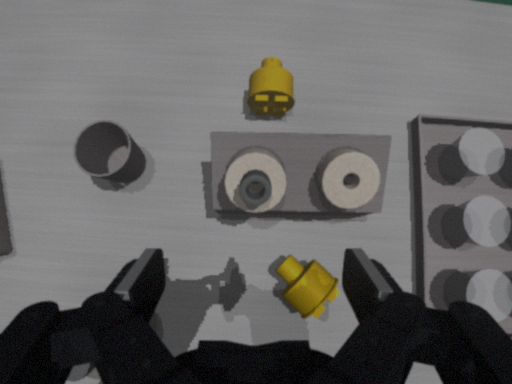

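The wrist view has the neck mouth at (256,188), against a predicted (256,189). The spare is at (350,180), well clear of the fingers. Descending now.

Run:
```python
from h import *
row(grasp([.638,-.192,.0863],2.2,.073),12)
```

```text
12 rows of turn [-0.0003, 0.0001, 0.0005] shift [0.02, -0.09, 12.25]
```

Call:
carry_out([
  [[0,0,0.0005],[0,-0.1,12.2],1],
  [[0,0,0.0005],[0,-0.1,12.2],1],
  [[0,0,0.0005],[0,-0.1,12.2],1],
  [[0,0,0.0005],[0,-0.1,12.2],1],
  [[0,0,0.0005],[0,-0.1,12.2],1],
  [[0,0,0.0005],[0,-0.1,12.2],1],
  [[0,0,0.0005],[0,-0.1,12.2],1],
  [[0,0,0.0005],[0,-0.1,12.2],1],
  [[0,0,0.0005],[0,-0.1,12.2],1],
  [[0,0,0.0005],[0,-0.1,12.2],1],
  [[0,0,0.0005],[0,-0.1,12.2],1],
  [[0,0,0.0005],[0,-0.1,12.2],1],
])

```text
clock: 3.75
position: [0.6068, -0.1913, 0.1518]
tool_rot: [-179.8, -26.0, 2.4]
force: [-0.5, 0.5, -0.3]
finger_gap: 0.0854
```

Call:
carry_out([
  [[0,0,0],[0,0,0],0.8],
  [[0,0,0],[0,0,0],0.6],
  [[0,0,0],[0,0,0],0.45],
  [[0,0,0],[0,0,0],0.3],
  [[0,0,0],[0,0,0],0.2],
  [[0,0,0],[0,0,0],0.1],
  [[0,0,0],[0,0,0],0],
  [[0,0,0],[0,0,0],0],
  [[0,0,0],[0,0,0],0],
  [[0,0,0],[0,0,0],0],
], newtons=40)

```text
clock: 4.75
position: [0.6064, -0.1918, 0.1534]
tool_rot: [-179.8, -26.0, 2.4]
force: [-3.9, 0.3, 5.1]
finger_gap: 0.0283
```

Call:
carry_out([
  [[0,0,0],[0,0,-2],0],
  [[0,0,0],[0,0,-3],0],
  [[0,0,0],[0,0,-4],0],
  [[0,0,0],[0,0,-5],0],
  [[0,0,0],[0,0,-5],0],
  [[0,0,0],[0,0,-5],0],
  [[0,0,0],[0,0,-8],0],
  [[0,0,0],[0,0,-10],0],
  [[0,0,0],[0,0,-15],0],
  [[0,0,0],[0,0,-20],0],
  [[0,0,0],[0,0,-20],0],
  [[0,0,0],[0,0,-10],0],
])

```text
clock: 5.95
position: [0.5594, -0.1943, 0.2518]
tool_rot: [-179.9, -26.2, 2.4]
force: [0.0, 0.3, -1.9]
finger_gap: 0.0277
```

Run:
```python
from h import *
o=ctrl.get_obs();print(o["clock"],o["position"],o["tool_rot"],o["force"],o["finger_gap"])
a=cams.get_image("scene");b=cams.get_image("wrist")
u=proj(a,o["position"])[0].astype(int);print(u)
c=a["pixels"][max(0,u[1]-60):u[1]+68,max(0,u[0]-64):u[0]+64]
cv2.imwrite("pics/c2.png",np.hstack([cv2.resize(c,(400,400),interpolation=3),cv2.resize(b["pixels"],(400,300))[:300] if 0 else cv2.copyMakeBorder(cv2.resize(b["pixels"],(400,300)),0,100,0,0,0)]))
```

```text
5.95 [ 0.5594401  -0.1943035   0.25178839] [-179.92916969  -26.18672033    2.39419586] [ 0.03916751  0.31122991 -1.90276403] 0.027685940006722382
[176 199]
```

View pics/c2.png

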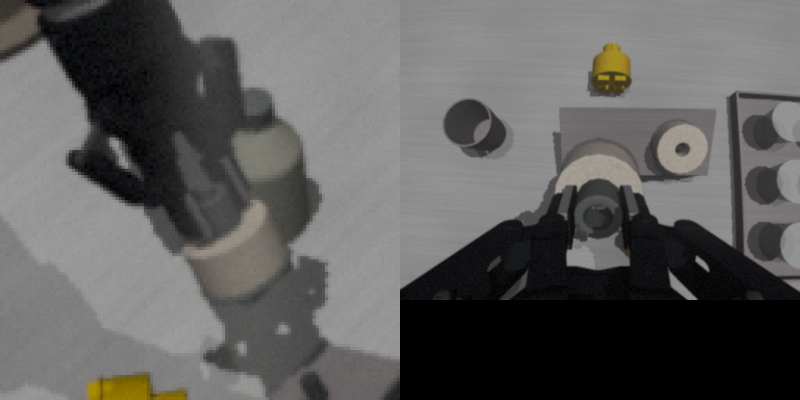

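The roll is held and free of its peg. The wrist view shows the neck between the pads and the spare still on its peg. Next I'll straighten up and stop short of the seat to look at it.

Run:
```python
from h import *
row(tgt([.49,.224,.33],[0,0,-1],[0.035,-1,0]),12)
```

```text
12 rows of turn [-0.0002, -0.0381, 0.0006] shift [-2.74, -35.07, -7.49]
```

Call:
carry_out([
  [[0,-0.038,0],[-2.7,-15,-7.5],0],
  [[0,-0.038,0],[-2.7,-30,-7.5],0],
  [[0,-0.038,0],[-2.7,-40,-7.5],0],
  [[0,-0.038,0],[-2.7,-40,-7.5],0],
  [[0,-0.038,0],[-2.7,-40,-7.5],0],
  [[0,-0.038,0],[-2.7,-40,-7.5],0],
  [[0,-0.038,0],[-2.7,-40,-7.5],0],
  [[0,-0.038,0],[-2.7,-40,-7.5],0],
  [[0,-0.038,0],[-2.7,-40,-7.5],0],
  [[0,-0.038,0],[-2.7,-40,-7.5],0],
  [[0,-0.038,0],[-2.7,-35,-7.5],0],
  [[0,-0.038,0],[-2.7,-20,-7.5],0],
])

```text
clock: 7.25
position: [0.4874, 0.2276, 0.3288]
tool_rot: [-179.7, 0.2, 2.8]
force: [-0.5, 0.1, -2.1]
finger_gap: 0.0276
```

Call:
carry_out([
  [[0,0,0],[0,0,0],0],
  [[0,0,0],[0,0,0],0],
])

```text
clock: 7.45
position: [0.4887, 0.2233, 0.3281]
tool_rot: [-179.8, 0.2, 2.5]
force: [1.0, 0.1, -1.3]
finger_gap: 0.028
```

Run:
```python
from h import *
o=ctrl.get_obs();print(o["clock"],o["position"],o["tool_rot"],o["joints"].round(1),o["finger_gap"])
b=cams.get_image("wrist");cv2.imwrite("pics/w3.png",cv2.resize(b["pixels"],(768,576),interpolation=3))
print(b["T"].round(4).tolist())
print([(np.round(d["point"],4).tolist(),round(d["p"],2)) for d in spotter.spot_point("wrist","seat")])
for z in(.056,.122,.134): print(z,proj(b,[[.579,.224,z]])*1.5)
T=pose();print("axis px",proj(b,[(T@[0,0,d,1])[:3] for d in(0,.072)])*1.5)
```

```text
7.45 [0.48870203 0.22332815 0.32806631] [-1.79844648e+02  1.66922143e-01  2.51460977e+00] [   2.    10.6  -35.8   96.8    6.2   74.7 -122.4] 0.028017376750326728
[[0.0444, -0.9553, -0.2924, 0.5624], [-0.999, -0.0435, -0.0096, 0.2274], [-0.0036, 0.2925, -0.9562, 0.4444], [0.0, 0.0, 0.0, 1.0]]
[([0.5758, 0.2261, 0.0529], 0.92)]
0.056 [[386.8263775  133.06738578]]
0.122 [[387.89559912 128.69979155]]
0.134 [[388.13951257 127.70369018]]
axis px [[389.46393289 419.91826097]
 [386.5455628  329.79363686]]
```

View pics/w3.png

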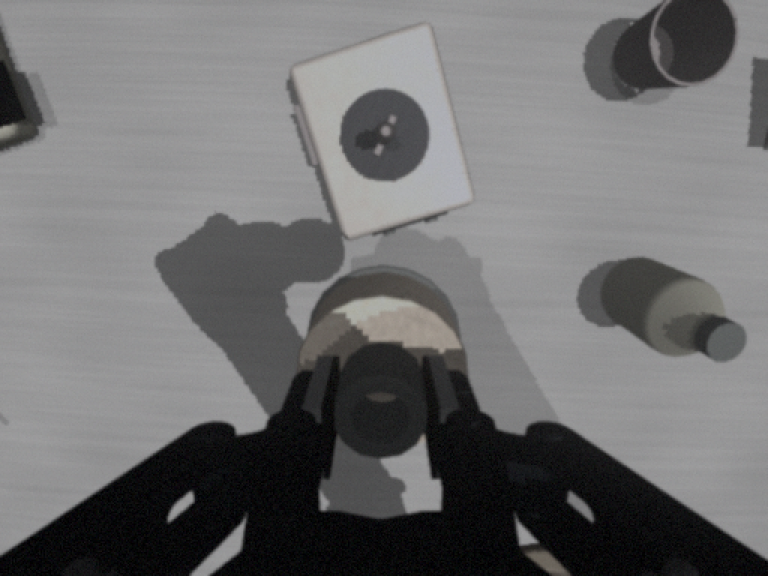

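The turntable disc is centred at (385,135), the spindle tip at (386,131), and the drive bar runs (378,151)–(392,118), about -21° yaw. The neck mouth sits 8 px left of the projected TCP and 5 px above it, so I'll servo on the relative offset: TCP target about (0.5755, 0.2235).

Run:
```python
from h import *
row(tgt([.5755,.2235,.222],[0,0,-1],[0.044,-1,0]),10)
```

```text
10 rows of turn [-0.0002, 0.0003, -0.0003] shift [8.7, 0.21, 10.59]
```

Call:
carry_out([
  [[0,0.0003,0],[8.7,0.2,10.6],0],
  [[0,0.0003,0],[8.7,0.2,10.6],0],
  [[0,0.0003,0],[8.7,0.2,10.6],0],
  [[0,0.0003,0],[8.7,0.2,10.6],0],
  [[0,0.0003,0],[8.7,0.2,10.6],0],
  [[0,0.0003,0],[8.7,0.2,10.6],0],
  [[0,0.0003,0],[8.7,0.2,10.6],0],
  [[0,0.0003,0],[8.7,0.2,10.6],0],
  [[0,0.0003,0],[8.7,0.2,10.6],0],
  [[0,0.0003,0],[8.7,0.2,10.6],0],
  [[0,0,0],[0,0,0],0],
  [[0,0,0],[0,0,0],0],
])

```text
clock: 8.75
position: [0.5754, 0.2256, 0.2226]
tool_rot: [-179.8, 0.0, 2.5]
force: [-0.4, -0.1, -1.7]
finger_gap: 0.0279
```

Run:
```python
from h import *
o=ctrl.get_obs();print(o["clock"],o["position"],o["tool_rot"],o["joints"].round(1),o["force"])
a=cams.get_image("scene");t=cams.get_image("top");b=cams.get_image("wrist")
def crop(i,h):
    u=proj(i,[.577,.224,.15])[0].astype(int);print(u);return cv2.resize(i["pixels"][u[1]-h:u[1]+h,u[0]-h:u[0]+h],(390,390),interpolation=3)
w=b["pixels"][200:340,180:320]
cv2.imwrite("pics/c4.png",np.hstack([crop(a,45),cv2.resize(w,(390,390),interpolation=3)]))
```

```text
8.75 [0.57543205 0.22556571 0.22257554] [-1.79819198e+02  8.77724986e-04  2.46985070e+00] [  -0.2   23.8  -33.1   94.3   13.8   66.  -124.3] [-0.35701162 -0.07925122 -1.700837  ]
[296 133]
```

View pics/c4.png

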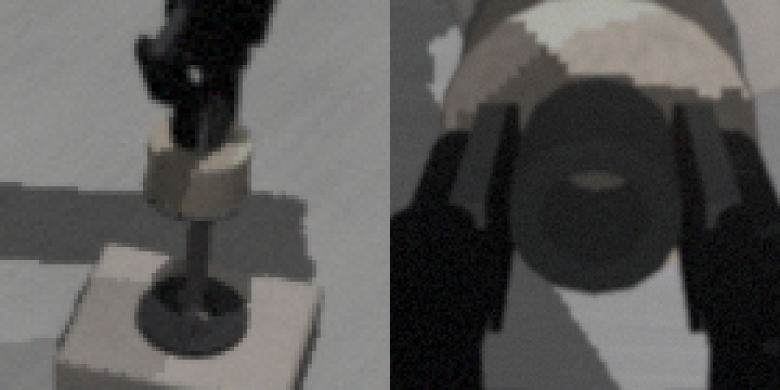

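The scene crop shows the roll directly over the spindle, both at x≈198. I'll lower it gently and watch the force.

Call:
carry_out([
  [[0,0,0],[0,0,4],0],
  [[0,0,0],[0,0,4],0],
  [[0,0,0],[0,0,4],0],
  [[0,0,0],[0,0,4],0],
  [[0,0,0],[0,0,4],0],
  [[0,0,0],[0,0,4],0],
  [[0,0,0],[0,0,4],0],
])

```text
clock: 9.6
position: [0.5759, 0.2257, 0.1947]
tool_rot: [-179.8, -0.1, 2.5]
force: [1.0, 0.8, -1.4]
finger_gap: 0.0277
```

Call:
carry_out([
  [[0,0,0],[0,0,4],0],
  [[0,0,0],[0,0,4],0],
  [[0,0,0],[0,0,4],0],
  [[0,0,0],[0,0,4],0],
  [[0,0,0],[0,0,0],0],
])

```text
clock: 10.1
position: [0.5769, 0.2255, 0.1786]
tool_rot: [-179.8, -0.2, 2.5]
force: [6.0, 0.6, -4.2]
finger_gap: 0.0278
```

Call:
carry_out([
  [[0,0,0],[1,0,0],0],
  [[0,0,0],[0,0,0],0],
  [[0,0,0],[0,0,4],0],
  [[0,0,0],[0,0,4],0],
  [[0,0,0],[0,0,0],0],
])

```text
clock: 10.6
position: [0.5772, 0.2255, 0.1705]
tool_rot: [-179.8, -0.1, 2.5]
force: [5.9, 0.1, -2.8]
finger_gap: 0.0279
```

Call:
carry_out([
  [[0,0,0],[1,0,0],0],
  [[0,0,0],[0,0,0],0],
])

```text
clock: 10.8
position: [0.5775, 0.2256, 0.1705]
tool_rot: [-179.8, -0.0, 2.5]
force: [4.0, -0.2, -1.3]
finger_gap: 0.0278
```

Call:
carry_out([
  [[0,0,0],[1,0,0],0],
  [[0,0,0],[0,0,0],0],
  [[0,0,0],[0,0,4],0],
  [[0,0,0],[0,0,4],0],
  [[0,0,0],[0,0,4],0],
  [[0,0,0],[0,0,4],0],
  [[0,0,0],[0,0,4],0],
  [[0,0,0],[0,0,0],0],
])

```text
clock: 11.6
position: [0.5781, 0.2255, 0.1499]
tool_rot: [-179.8, 0.0, 2.5]
force: [2.5, -0.4, -3.0]
finger_gap: 0.0278
```

Nearly free now. Next I'll feel for the top of the bar.

Call:
carry_out([
  [[0,0,0],[0.5,0,3],0],
  [[0,0,0],[0,0,3],0],
  [[0,0,0],[0,0,2],0],
  [[0,0,0],[0,0,2],0],
  [[0,0,0],[0,0,0],0],
])

```text
clock: 12.1
position: [0.5787, 0.2259, 0.1405]
tool_rot: [-179.8, 0.0, 2.5]
force: [0.8, -0.3, -1.7]
finger_gap: 0.028
```

Call:
carry_out([
  [[0,0,0],[0,0,1],0],
  [[0,0,0],[0,0,1],0],
  [[0,0,0],[0,0,1],0],
  [[0,0,0],[0,0,0],0],
])

```text
clock: 12.5
position: [0.5792, 0.2261, 0.1383]
tool_rot: [-179.8, -0.1, 2.5]
force: [-0.4, -0.3, 1.7]
finger_gap: 0.0279
```

Contact at z≈0.138, which is the top of the bar. I'll press lightly and turn.

Call:
carry_out([
  [[0,0,0],[0,0,1.5],0],
  [[0,0,0.06],[0,0,0],0],
  [[0,0,0.06],[0,0,0],0],
  [[0,0,0.06],[0,0,0],0],
  [[0,0,0.06],[0,0,0],0],
  [[0,0,0],[0,0,0],0],
])

```text
clock: 13.1
position: [0.5803, 0.2259, 0.1376]
tool_rot: [-179.8, -0.2, -11.3]
force: [0.4, -1.2, 4.7]
finger_gap: 0.0278
```

Call:
carry_out([
  [[0,0,0.06],[0,0,0.3],0],
  [[0,0,0.06],[0,0,0],0],
  [[0,0,0.06],[0,0,0],0],
  [[0,0,0.06],[0,0,0],0],
  [[0,0,0.06],[0,0,0],0],
  [[0,0,0],[0,0,0],0],
])

```text
clock: 13.7
position: [0.5789, 0.2252, 0.1353]
tool_rot: [-179.9, 0.1, -28.4]
force: [1.7, -0.6, -1.8]
finger_gap: 0.0276
```

It dropped 2.3 mm and the contact force vanished, so the slots are over the bar. Lowering.

Call:
carry_out([
  [[0,0,0],[0,0,1],0],
  [[0,0,0],[0,0,1],0],
  [[0,0,0],[0,0,1],0],
  [[0,0,0],[0,0,0],0],
])

```text
clock: 14.1
position: [0.5791, 0.2252, 0.1328]
tool_rot: [-179.9, 0.0, -28.5]
force: [0.8, -2.3, -1.7]
finger_gap: 0.0278
```

Call:
carry_out([
  [[0,0,0],[0,0,1],0],
  [[0,0,0],[0,0,1],0],
  [[0,0,0],[0,0,0],0],
])

```text
clock: 14.4
position: [0.5794, 0.2253, 0.1316]
tool_rot: [-179.9, 0.0, -28.5]
force: [0.3, -4.1, 4.0]
finger_gap: 0.028
```

```bash
python3 -c "
from h import *
o=ctrl.get_obs();print({k:o[k].round(4) for k in('position','tool_rot','force','torque')})"
```

```text
{'position': array([0.5794, 0.2253, 0.1316]), 'tool_rot': array([-1.798567e+02,  3.800000e-03, -2.849150e+01]), 'force': array([ 0.3254, -4.1282,  3.9538]), 'torque': array([-0.9724,  0.0023,  0.0445])}
```

Total drop is about 6.8 mm, against a bar height of 7, followed by firm contact, so it's seated. Releasing and backing off straight up.

Call:
carry_out([
  [[0,0,0],[0,0,0],0.36],
  [[0,0,0],[0,0,0],0.42],
  [[0,0,0],[0,0,0],0.5],
  [[0,0,0],[0,0,0],0.6],
  [[0,0,0],[0,0,0],0.7],
  [[0,0,0],[0,0,0],0.75],
  [[0,0,0],[0,0,0],0.75],
])

```text
clock: 15.1
position: [0.5791, 0.2261, 0.1311]
tool_rot: [-179.8, 0.1, -28.5]
force: [0.3, -0.1, 0.6]
finger_gap: 0.0641
```

Call:
carry_out([
  [[0,0,0],[0,0,-3],0.75],
  [[0,0,0],[0,0,-8],0.75],
  [[0,0,0],[0,0,-10],0.75],
  [[0,0,0],[0,0,-10],0.75],
  [[0,0,0],[0,0,-15],0.75],
  [[0,0,0],[0,0,-20],0.75],
  [[0,0,0],[0,0,-25],0.75],
  [[0,0,0],[0,0,-25],0.75],
  [[0,0,0],[-25,0,-20],0.75],
  [[0,0,0],[-30,0,0],0.75],
  [[0,0,0],[-30,0,0],0.75],
  [[0,0,0],[0,0,0],0.75],
])

```text
clock: 16.3
position: [0.5004, 0.2697, 0.2692]
tool_rot: [-179.7, 0.1, -28.1]
force: [0.3, 0.1, 0.3]
finger_gap: 0.0639
```

Run:
```python
from h import *
o=ctrl.get_obs();print(o["clock"],o["position"],o["force"],o["finger_gap"])
a=cams.get_image("scene");b=cams.get_image("wrist")
for c in("scene","wrist","top"):
  if c=="top":cams.get_image(c)
  for t in("roll","spare","beaker","sprayer"): print(c,t,[(np.round(d["point"],3).tolist(),round(d["p"],2)) for d in spotter.spot_point(c,t)])
u=proj(a,[.577,.224,.1])[0].astype(int);h=50
C=cv2.resize(a["pixels"][u[1]-h:u[1]+h,u[0]-h:u[0]+h],(390,390),interpolation=3)
cv2.imwrite("pics/c5.png",np.hstack([C,cv2.copyMakeBorder(cv2.resize(b["pixels"],(400,300)),0,90,0,0,0)]))
```

```text
16.3 [0.50044234 0.26974026 0.26915035] [0.33152528 0.05961209 0.34881004] 0.06389657888623036
scene roll [([0.576, 0.225, 0.052], 0.9), ([0.494, -0.287, 0.033], 0.62), ([0.739, -0.208, 0.032], 0.61)]
scene spare [([0.641, -0.294, 0.088], 0.83)]
scene beaker [([0.665, -0.007, 0.001], 0.84)]
scene sprayer [([0.443, -0.035, 0.001], 0.82)]
wrist roll [([0.575, 0.224, 0.055], 0.94)]
wrist spare []
wrist beaker []
wrist sprayer [([0.44, -0.039, -0.003], 0.88), ([0.576, 0.223, 0.056], 0.59)]
top roll [([0.74, -0.211, 0.03], 0.83), ([0.493, -0.28, 0.034], 0.78), ([0.578, 0.226, 0.115], 0.66), ([0.578, 0.223, 0.056], 0.56), ([0.644, -0.294, 0.085], 0.22)]
top spare [([0.642, -0.294, 0.088], 0.58)]
top beaker [([0.661, -0.008, -0.002], 0.95)]
top sprayer [([0.446, -0.04, 0.003], 0.97)]
```

View pics/c5.png

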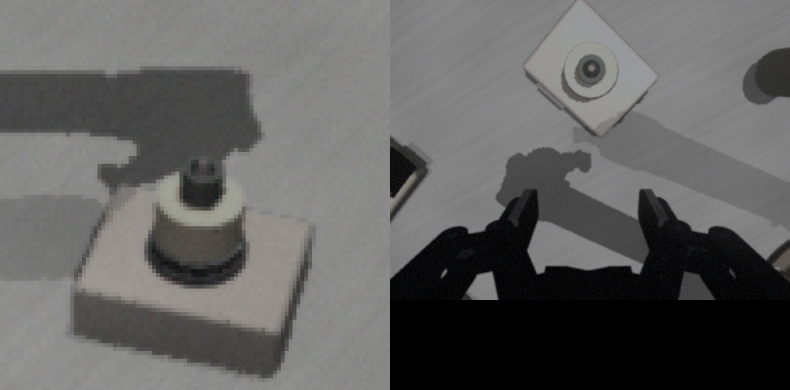

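```bash
python3 -c "
from plant import ctrl
print(ctrl.job_done())"
```

```text
the job is handed in; nothing more can be done
None
```

The label roll is on the dispenser's spindle, foot down and fully seated, and I have handed the job in. The clock read 16.3 s at my last state reading, before the final camera checks (limit 54 s).

I gripped the neck along the tilted peg axis, lifted the roll off and stood it upright. I then lowered it over the spindle in small steps, nudging it sideways to ease contact. With light pressure on the drive bar, I turned it about 31° until the slots dropped over the bar. I never let the roll drop: I lowered it until it sat firmly, then opened the gripper and backed away.

Last checks:
- **Seating:** the roll went down about 6.8 mm from first touching the bar to firm contact; the bar is 7 mm high.
- **Position:** the scene and wrist cameras put the roll's underside at about (0.576, 0.225) and 52–55 mm high. The seat is at 56 mm and about (0.577, 0.224), so this agrees within camera error. It looks upright in the pictures, with the spindle tip showing above the neck.
- **Other items:** the spare roll, beaker and bottle are where they started, within about 5 mm of detector noise.
- **Gripper:** it was clear of everything, with near-zero force readings.

**One reading disagreed:** the top camera's best match for the seated roll put it at 115 mm high. Its next match was at 56 mm, and the other two cameras and the measured drop agree with that, so I treated 115 mm as a false detection. I never saw the slots directly; I judged their engagement only from the drop and the contact force.

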